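Ready the carver's lathe: pawl off, low to top gear

TASK

The flutes are cut and the lathe has to go back to turning. First throw the index pawl off the toothed wheel, right over on to its back stop, so that the spindle is free; then shift the gear lever from low (near left) through the H gate into top gear (far right), fully home: forward to neutral, across the neutral slot to the right, then forward, without running it into either of the other two gears on the way. Leave the chuck key, the gouge and the oil bottle beside it where they are.

Things in the scene. Friction and masses are not known exactly. Their poses are not given: they have to be found in the camera images.
- lathe: geared bench lathe, bolted down: green headstock 160 (x) x 260 (y), cover top at height 177; bed, tool rest, tailstock and the work to its right (-y). Origin on the table right under the middle of the gear gate; x axis points away from the operator (forward), y to the operator's left, z up. It stands anywhere, turned up to about 10 degrees.
- gate: gear gate on the headstock: raised 92 x 92 aluminium plate, top 195 above this origin (origin and axes as the lathe's). H slot: two legs 15.5 wide run fore and aft at y +16.5 (left) and -16.5 (right), joined at x 0 by the 18 wide neutral slot along y, corners rounded. Low gear: near left end; top gear: far right end; far left and near right: the other two gears.
- shift_knob (a point): centre of the black ball knob, 36 diameter, on the gear lever, a 12 mm rod. It pivots at height 110 under the gate's middle, knob 160 from the pivot (height 270 upright). In the lathe frame knob x = 160 sin(shift_fore), y = -160 sin(shift_cross) cos(shift_fore): gears lie about 39 fore or aft, 32 left or right. Play at the knob: 3 sideways in the legs, 6 fore and aft in neutral.
- shift_fore (a joint): gear lever's fore-aft angle, rad: 0 neutral, positive forward (away from the operator); +0.25 hard home in a forward gear, -0.25 in a near gear. Starts in low gear, -0.25 to -0.17. Takes about 3 N at the knob and stays where it is left.
- shift_cross (a joint): gear lever's sideways angle, rad: -0.2 left leg, +0.2 right leg (towards the chuck), stops at -0.21 and +0.21. Free to move across only in the neutral slot. Takes about 2.5 N at the knob and stays where it is left.
- pawl_pivot (a point): axis (along lathe y) of the index pawl, on a bracket at the left end of the headstock: lathe x 55, y 134, height 190; axes as the lathe's. The nose reaches 55 from it towards the operator and drops between the teeth of the index wheel (118 diameter, 12 thick, axis at height 125).
- pawl_knob (a point): centre of the steel weight ball, 30 diameter, on the pawl's thumb lever, a 9 mm rod; 80 from the pawl's axis. With the pawl in the wheel the lever stands up, leaning 30 degrees to the operator: ball 40 nearer and 69 higher than the pivot. Pushed away from the operator it swings over, lifting the nose.
- pawl (a joint): pawl angle, rad: 0 in the wheel; grows as the thumb lever is pushed forward; 1.85 on its back stop, thumb lever 14 degrees above level and pointing away from the operator. The ball's weight holds it in the wheel and, past about 0.7, drops it over on to the stop by itself. Takes about 1 N at the ball.
- gouge_c: carving gouge, brown handle 130 x 26, blade 90 long, lying loose before the headstock's left end. Origin under its ferrule
- oil_bottle: amber oil bottle, 54 diameter, 130 high, standing loose to the left of the lathe. Origin under its middle
- chuck_key: T-shaped steel chuck key, 79 long, bar 68 wide, 11 high, lying loose on the headstock cover to the right of the gate. Origin under its middle

How it is judged:
By the outcome, as a careful person would: the job done as asked, in the order asked, and still so for the second after the job is handed in, with the robot touching nothing.
It also fails if it takes over 64 s, if anything falls off the work surface, if the arm or the gripper's body presses on something with over 40 N, if the wrist force passes 120 N, or if a joint passes its speed limit or range.

ROBOT

A 6-joint arm with a two-finger parallel gripper is mounted at the origin on the work surface. World frame = base frame: x ahead of the robot, y to its left, z up, the work surface at z = 0. Lengths are in m, angles in rad, forces in N, time in s.
With the tool pointing down it reaches from about 0.325 to 0.9 m from the base axis. Payload 6.1 kg.
Tool frame: the origin (TCP) lies between the finger pads; the fingertips stand 25 mm ahead of it and the grasp point (between the pads) lies 6 mm ahead of it; z points along the fingers, y is the line along which they close (so a half turn about z gives the same grasp; the last joint's range is limited). The gripper opens to 87 mm and grips with 3 to 60 N. Pads are 19 mm wide; open, the fingers measure 117 mm over their backs; the gripper's body (75 mm by 190 mm) begins 51 mm behind the grasp point.
Start: joints at [1.02, 0.22, 1.526, -0, 1.395, -0.126], TCP at [0.258, 0.569, 0.248] pointing down, gripper open.
Joint ranges: [-2.98, 2.98], [-0.91, 2.08], [0.09, 2.57], [-1.24, 4.39], [0.2, 2.65], [-2.68, 2.68]. Speed limits (rad/s): [2.57, 2.57, 3.01, 3.14, 3.14, 3.14].

INTERFACE

Orientations are given as [roll, pitch, yaw] about the fixed x, y, z axes, in that order (R = Rz(yaw) Ry(pitch) Rx(roll)).
In Python, from plant import robot, hand, planner, eyes gives the robot as it stands. Calls block until the motion is done:
- robot.reach(position, orientation): joint-space move of the TCP to a pose.
- robot.servo_line(position, rot=None, speed=0.15, stop_force=None): straight line of the TCP; rot=None keeps the orientation; speed is the mean speed in m/s. With stop_force (N) it stops when the force on the tool has changed by that much, and returns True; else False.
- robot.move_joints(angles): joint-space move.
- hand.move_gripper(opening, newtons=None): opening from 0.0 (shut) to 1.0 (fully open); newtons is the grip in N (None keeps the last); returns when the fingers have stopped.
- robot.wait(seconds).
- planner.inverse_kinematics(position, orientation): joint angles nearest the present ones, or None.
- robot.get_state(): the state.
- eyes.snapshot(name): name is "scene" or "side" or "wrist"; returns a dict with "frame" (480x640x3 uint8, red, green, blue), "vertical_fov" (degrees; the focal length in pixels is half the picture's height over the tangent of half this angle, whatever the lens; pixels are square), "cx", "cy" (the principal point, pixels), "extrinsics" (4x4, takes a point from world to camera coordinates). Camera axes: x right, y down, z forward; pixel columns grow to the right and rows downward; lengths in m; the calibration is good to about 2 mm. A picture is of the moment at which its call begins. There is no depth.
A pose or a line that the arm cannot do raises robot.PlanningError and nothing moves.
- robot.job_done(): hands the job in; it is judged then, once.
The state is a dict: "time": time; "q": joint angles; "qd": joint speeds; "joint_torque": joint torques, N m; "eef_pos": TCP position; "tool_rot": TCP orientation; "wrist_force": force on the tool from outside, world axes, zero at the start; "torque": the same for the moment, N m; "width": opening from 0.0 (shut) to 1.0 (fully open); "grip_force": force on a finger pad.
Only numpy, scipy, OpenCV 4.12 (cv2) and the standard library are available. Lean on these libraries where they do the work, as an engineer would, in place of code of your own. Each camera call takes 0.05 s, during which the arm holds its last target. There are 200 camera calls.

## Working session

There is one attempt and no reset: what is moved stays moved. The work goes in short steps, each a Python script; the robot and the scene stay as the last script left them, time stands still between calls to the robot, and variables do not carry over. Pictures are saved under pics/ and viewed, at most 10 in all, crops included, and the job is handed in when it is done.

```bash
mkdir -p pics; ls
python3 - <<'E'
from plant import robot,hand,planner,eyes
import cv2,numpy as np,pickle
d={}
for n in ["scene","side","wrist"]:
    s=eyes.snapshot(n); d[n]=s
    cv2.imwrite(f"pics/{n}0.png",s["frame"][:,:,::-1])
    print(n,s["vertical_fov"],s["cx"],s["cy"],np.round(s["extrinsics"],3).tolist())
pickle.dump(d,open("s0.pkl","wb"))
print(robot.get_state())
E
```

```text
pics
scene 51.98501170201503 322.7100463097177 236.13487668018627 [[-0.884, 0.467, 0.007, 0.336], [0.344, 0.662, -0.666, -0.179], [-0.316, -0.586, -0.746, 1.184], [0.0, 0.0, 0.0, 1.0]]
side 49.0675424437388 337.10878008989425 238.0998265836475 [[0.992, -0.125, 0.007, -0.449], [-0.084, -0.705, -0.704, 0.274], [0.093, 0.698, -0.71, 0.994], [0.0, 0.0, 0.0, 1.0]]
wrist 65.48111256418453 321.17043083180033 239.20142959611468 [[0.413, 0.911, -0.001, -0.624], [0.878, -0.398, 0.266, -0.033], [0.242, -0.11, -0.964, 0.389], [0.0, 0.0, 0.0, 1.0]]
{'time': 0.15, 'q': array([ 1.01990935e+00,  2.21057829e-01,  1.52737061e+00, -1.61236363e-05,
        1.39471645e+00, -1.26113770e-01]), 'qd': array([-0.00105328, -0.00228359, -0.00122471,  0.00149407,  0.00119982,
       -0.00017611]), 'joint_torque': array([ 4.28058856e-04, -4.95196009e+01, -3.87878716e+01,  7.02275662e-02,
        5.31159213e-02, -7.01284876e-05]), 'eef_pos': array([0.25734617, 0.56905789, 0.24666877]), 'tool_rot': array([-3.14005075e+00, -1.79495742e-04,  2.71682214e+00]), 'wrist_force': array([-0.84799881, -0.89831171, -0.13788793]), 'torque': array([ 0.03006754,  0.06081974, -0.00681361]), 'grip_force': 0.0, 'width': 1.001823091372501}
```

View pics/scene0.png

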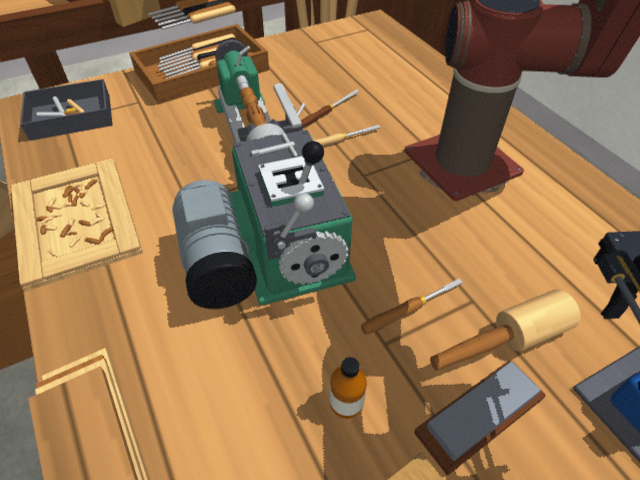

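View pics/side0.png

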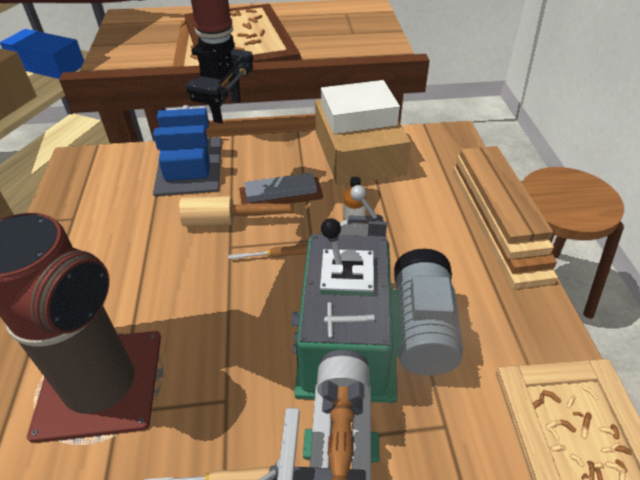

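The shift knob is at scene (313,152) and side (331,229). The pawl ball is at scene (303,202) and side (358,192). I'll zoom in on the gate corners.

Run:
```python
import cv2,numpy as np
a=cv2.imread("pics/scene0.png")[130:260,235:365]; b=cv2.imread("pics/side0.png")[170:300,290:420]
im=np.hstack([cv2.resize(c,(400,400),interpolation=cv2.INTER_CUBIC) for c in (a,b)])
cv2.imwrite("pics/crop.png",im)
```

```text
(no output)
```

View pics/crop.png

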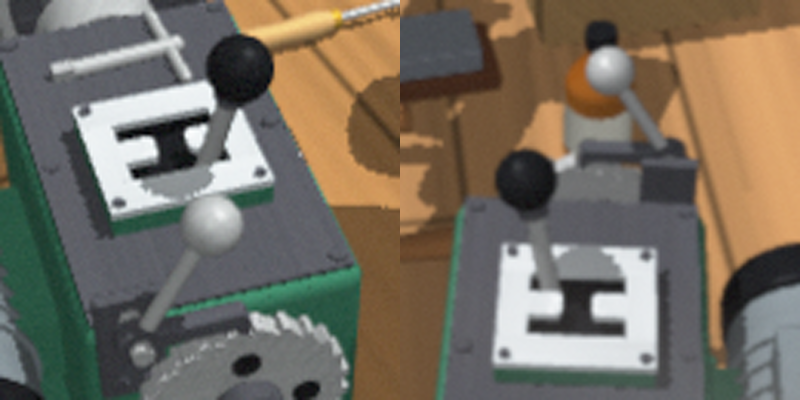

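```bash
cat > fit.py <<'E'
import numpy as np,pickle
from scipy.optimize import least_squares
d=pickle.load(open("s0.pkl","rb"))
def proj(s,P):
    E=s["extrinsics"];c=E[:3,:3]@P+E[:3,3];f=240/np.tan(np.radians(s["vertical_fov"]/2))
    return np.array([s["cx"]+f*c[0]/c[2],s["cy"]+f*c[1]/c[2]])
k=130/400
S=lambda u,v:np.array([235+u*k,130+v*k]);D=lambda u,v:np.array([290+u*k,170+v*k])
def tri(a,b):
    return least_squares(lambda P:np.r_[proj(d["scene"],P)-a,proj(d["side"],P)-b],[.5,.1,.2])
for n,a,b in [("shift",S(240,69),D(127,181)),("pawl",S(212,224),D(210,70))]:
    r=tri(a,b);print(n,np.round(r.x,4),np.round(r.fun,2))
h=.046
obs=[("scene",(h,-h,.195),S(73,110)),("scene",(h,h,.195),S(119,216)),("scene",(-h,h,.195),S(273,182)),
("side",(-h,h,.195),D(100,243)),("side",(h,h,.195),D(258,248)),("side",(h,-h,.195),D(258,373)),("side",(-h,-h,.195),D(94,367)),
("scene",(.015,.134,.259),S(212,224)),("side",(.015,.134,.259),D(210,70))]
def T(p,P):
    c,s=np.cos(p[2]),np.sin(p[2]);return np.array([p[0]+c*P[0]-s*P[1],p[1]+s*P[0]+c*P[1],P[2]+p[3]])
def knob(p): 
    a,b=p[4],p[5];return T(p,[.16*np.sin(a),-.16*np.sin(b)*np.cos(a),.11+.16*np.cos(a)*np.cos(b)])
def f(p):
    r=[proj(d[n],T(p,P))-o for n,P,o in obs]
    r+=[proj(d["scene"],knob(p))-S(240,69),proj(d["side"],knob(p))-D(127,181)]
    return np.concatenate(r)
r=least_squares(f,[.5,.1,0,0,-.2,-.2]);print(np.round(r.x,4));print(np.round(r.fun.reshape(-1,2),1).tolist())
print(knob(r.x))
E
python3 fit.py
```

```text
shift [0.4514 0.0968 0.2618] [-0.53  0.14 -0.57 -0.16]
pawl [0.5138 0.1904 0.2587] [-0.35  0.08 -0.45 -0.1 ]
[ 0.4768  0.0607 -0.1612 -0.0024 -0.1942 -0.2014]
[[-0.6, -0.1], [-2.4, -0.1], [0.2, -0.9], [0.5, 0.7], [-1.3, 0.6], [-0.7, -1.4], [-0.5, -1.1], [0.1, 1.0], [-0.9, 0.7], [-0.5, 0.3], [-0.6, 0.0]]
[0.45137921 0.09664495 0.26138412]
```

```bash
cat > h.py <<'E'
from plant import robot,hand,planner,eyes
import numpy as np,cv2
p=np.array([.4768,.0607,-.1612]);dz=-.0015
def W(x,y,z):
    c,s=np.cos(p[2]),np.sin(p[2]);return [p[0]+c*x-s*y,p[1]+s*x+c*y,z+dz]
def st():
    s=robot.get_state();print(round(s["time"],2),np.round(s["eef_pos"],4),np.round(s["wrist_force"],1),round(s["width"],3),round(s["grip_force"],1))
def snap(n,f):cv2.imwrite(f,eyes.snapshot(n)["frame"][:,:,::-1])
E
python3 - <<'E'
from h import *
best=min((-0.1612,np.pi-0.1612),key=lambda y:(lambda q:9 if q is None else abs(q[5]))(planner.inverse_kinematics(W(-.04,.133,.33),[np.pi,0,y])))
R=[np.pi,0,best];print(best,planner.inverse_kinematics(W(-.04,.133,.33),R))
hand.move_gripper(0.0,10)
robot.reach(W(-.04,.133,.34),R);st()
robot.servo_line(W(-.04,.133,.266),R,0.12);st()
print(robot.servo_line(W(.03,.133,.270),R,0.08,stop_force=15));st()
print(robot.servo_line(W(.078,.133,.270),R,0.08,stop_force=15));st()
robot.servo_line(W(.04,.133,.36),R,0.15);robot.wait(.5);st()
snap("scene","pics/scene1.png");snap("side","pics/side1.png")
E
python3 -c "
import cv2,numpy as np
cv2.imwrite('pics/c1.png',np.hstack([cv2.resize(cv2.imread('pics/scene1.png')[100:340,160:400],(400,400)),cv2.resize(cv2.imread('pics/side1.png')[150:310,270:430],(400,400))]))"
```

```text
2.980392653589793 [ 0.25030906 -0.12615045  1.73512556  0.          1.53261755 -1.15928726]
3.27 [0.4585 0.199  0.3383] [-0.3  0.6 -0.3] 0.007 0.0
4.03 [0.459  0.1986 0.2652] [-0.4 -0.  -0. ] 0.005 0.0
False
5.06 [0.5274 0.1872 0.2683] [-0.  -0.1  0.1] 0.005 0.1
False
5.81 [0.5753 0.1793 0.2685] [ 2.  -0.7 -0. ] 0.004 0.9
7.11 [0.5376 0.1855 0.3583] [-0.4 -0.4  0.5] 0.006 0.0
```

View pics/c1.png

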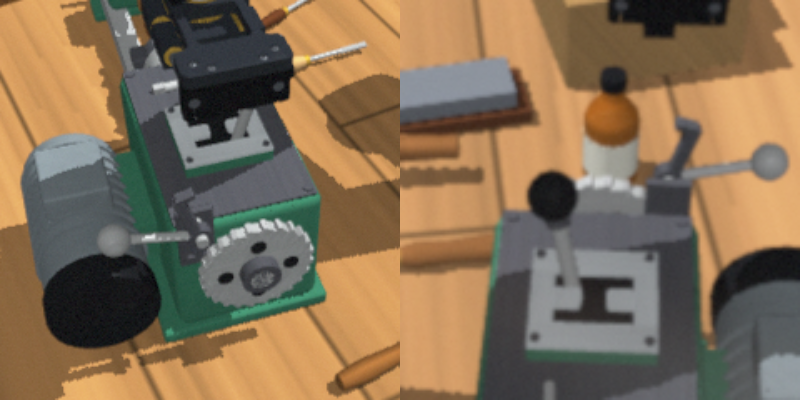

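Pawl ball is now at about (768,160) in the side crop. It lies forward and almost level, on its back stop, and the nose is clear of the wheel. Next, the gear lever.

```bash
cat > k.py <<'E'
from h import *
R=[np.pi,0,2.9804]
def K(x,y): return W(x,y,.11+np.sqrt(.16**2-x*x-y*y)+.006)
def go(pts,sp=.06,sf=20):
    for q in pts:
        r=robot.servo_line(K(*q),R,sp,stop_force=sf);
        print(q,r,end=' ');st()
        if r: return True
E
python3 - <<'E'
from k import *
hand.move_gripper(1.0)
robot.reach(W(-.031,.0315,.36),R)
robot.servo_line(K(-.031,.0315),R,.12);st()
hand.move_gripper(0.0,20);st()
if not go([(-.015,.032),(0,.032)]):
    snap("side","pics/side2.png"); snap("scene","pics/scene2.png")
    go([(0,.016),(0,0),(0,-.016),(0,-.0325)])
snap("side","pics/side3.png"); snap("scene","pics/scene3.png")
E
python3 -c "
import cv2,numpy as np
cv2.imwrite('pics/c2.png',np.hstack([cv2.resize(cv2.imread(f'pics/{n}.png')[170:310,290:430],(400,400)) for n in ('side2','side3')]))"
```

```text
10.19 [0.4518 0.0969 0.269 ] [ 0.5 -0.   1. ] 0.997 0.0
11.11 [0.4513 0.0971 0.2684] [0.9 1.8 0. ] 0.398 20.0
(-0.015, 0.032) False 11.53 [0.4672 0.0948 0.2706] [-2.   2.8  3. ] 0.399 20.0
(0, 0.032) False 11.93 [0.482  0.0924 0.2712] [-1.3  4.3  1. ] 0.397 20.0
(0, 0.016) False 12.44 [0.4794 0.0764 0.274 ] [-1.5  3.2  3.6] 0.395 20.0
(0, 0) False 12.86 [0.4768 0.0605 0.2745] [-1.1  1.6  3.4] 0.394 20.0
(0, -0.016) False 13.28 [0.4741 0.0447 0.2734] [-1.   1.   0.8] 0.394 20.0
(0, -0.0325) False 13.7 [0.4714 0.0285 0.2708] [-2.2  2.1 -0.2] 0.397 20.0
```

View pics/c2.png

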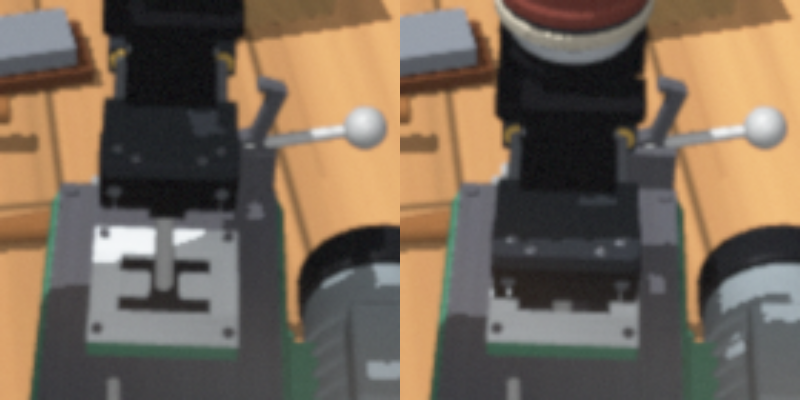

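The lever crossed the neutral slot with low forces; the stem is central, at about (165,280) in the left crop. Next I push it forward until it is home.

```bash
python3 - <<'E'
from k import *
go([(.013,-.0325),(.026,-.0325)])
go([(.046,-.0325)],.03,18)
robot.wait(.3);st()
hand.move_gripper(1.0)
e=robot.get_state()["eef_pos"]
robot.servo_line([e[0],e[1],.37],R,.12)
robot.reach(W(-.12,.1,.42),R);robot.wait(.3);st()
import pickle
pickle.dump({n:eyes.snapshot(n) for n in("scene","side")},open("s1.pkl","wb"))
snap("scene","pics/scene4.png");snap("side","pics/side4.png")
E
python3 -c "
import cv2,numpy as np
cv2.imwrite('pics/c4.png',np.hstack([cv2.resize(cv2.imread('pics/scene4.png')[130:260,235:365],(400,400),interpolation=2),cv2.resize(cv2.imread('pics/side4.png')[170:300,290:420],(400,400),interpolation=2)]))"
```

```text
(0.013, -0.0325) False 14.17 [0.4845 0.0264 0.2703] [-2.1  1.7 -1. ] 0.389 20.0
(0.026, -0.0325) False 14.53 [0.4973 0.0245 0.2688] [-2.2  1.7 -1.2] 0.394 20.0
(0.046, -0.0325) True 15.19 [0.5141 0.0223 0.2649] [-5.2  1.5  7.3] 0.393 20.0
15.49 [0.5139 0.0224 0.2649] [-5.5  0.8  7.4] 0.396 20.0
18.79 [0.375  0.178  0.4179] [0.1 0.2 0.8] 0.998 0.0
```

View pics/c4.png

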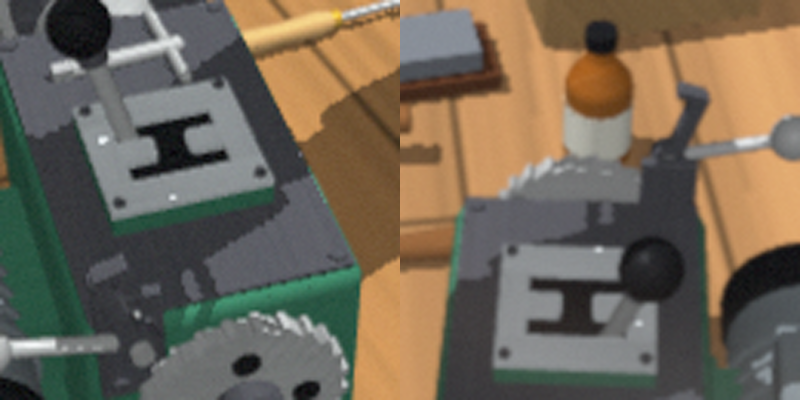

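```bash
cat >> fit.py <<'E'
q=r.x
def g(v):
    P=np.r_[q[:4],v];return np.r_[proj(d["scene"],knob(P))-S(79,29),proj(d["side"],knob(P))-D(251,270)]
t=least_squares(g,[.2,.2]);print("final",t.x,t.fun)
c,s=np.cos(q[2]),np.sin(q[2])
e=np.array([.5139,.0224])-q[:2];print(c*e[0]+s*e[1],-s*e[0]+c*e[1])
E
python3 fit.py|tail -2
```

```text
final [0.24984993 0.20570663] [-0.34584935 -0.31198206 -0.15761143 -0.2354634 ]
0.0427546719344058 -0.031838360791596354
```

The lever angles come out at fore 0.250 and cross 0.206, so it is hard home. The chuck key, gouge and bottle look undisturbed, and the pawl is on its stop.

```bash
python3 -c "
from plant import robot
print(robot.job_done())"
```

```text
the job is handed in; nothing more can be done
None
```

The index pawl is over on its back stop, the gear lever is fully home in top gear (measured 0.250 rad fore, 0.206 rad cross), and the job was handed in at about 19 s on the robot's clock.

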